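# Seat the grinding head on a flat grinder's drive pins

### The arm

A 6-joint arm with a two-finger parallel gripper is mounted at the origin on a cart in front of the work surface, level with it; the furniture and walls round the work are solid. World frame = base frame: x ahead of the robot, y to its left, z up, the work surface at z = 0. Lengths are in m, angles in rad, forces in N, time in s.
With the tool pointing down it reaches from about 0.375 to 0.975 m from the base axis. Payload 3.8 kg.
Tool frame: the origin (TCP) lies at the very end of the fingers, on their centre line; the grasp point (between the pads) lies 19 mm behind it; z points along the fingers, y is the direction in which the jaws open and shut (so a half turn about z gives the same grasp; the last joint's range is limited). The gripper opens to 88 mm and grips with 3 to 60 N. Pads are 18 mm wide; open, the fingers measure 123 mm over their backs; the gripper's body (75 mm by 187 mm) begins 45 mm behind the grasp point.
Start: joints at [-1.283, 0.264, 1.604, -0, 1.274, -0.037], TCP at [0.215, -0.64, 0.239] pointing down, gripper open.
Joint ranges: [-2.63, 2.63], [-0.94, 2.18], [0.31, 2.57], [-1.31, 4.45], [0, 2.66], [-2.55, 2.55]. Speed limits (rad/s): [2.57, 2.57, 3.14, 3.14, 3.14, 3.14].

### API

Orientations are given as a rotation vector (axis times angle).
In Python, from plant import robot gives the robot as it stands.
- The arm moves only by the tool arm_command, never from a script. Its argument "rows" is a list of rows, each a list of 3 entries, a list of its own where there are three numbers: the finger opening in mm, from 0 to 88.1, then the shift along the tool's x, y, z in units of 25 mm (1.0 is 25 mm), then the turn about the tool's z in degrees. In form: [[jaw, [x, y, z], roll], ...]. A call has 1 to 8 rows; each row shifts and turns the pose as measured when the row begins, along the tool's axes as they then stand; what a row does not reach is not made up. A row lasts 1/10 s, in which the tool goes at most 50 mm and 8.59 degrees, less where a joint would pass 70% of its speed; a pose out of reach is approached as far as the arm can. A call is refused whole if a number of a shift passes 1 or a number of a turn 8.59, either way. A call with a gripper value outside its range is refused whole. The fingers move at their own pace and stop on an object; "grip_force" is the grip in N (left out, the last holds). Time passes only in rows, so rows that do not move let the fingers close. It gives the time, the measured TCP pose, the force and the opening at its end, in the units of the state.
- robot.sense(): the state, without advancing time (a new reading comes with each control period).
- robot.snapshot(name): name is "side" or "top"; returns a dict with "image" (384x512x3 uint8, blue, green, red), "K" (3x3 intrinsics, pixels), "xyz" and "rotation" of the camera in the world. Camera axes: x right, y up, looking along -z (the intrinsics and any distortion apply to the point x, -y, -z); pixel columns grow to the right and rows downward; lengths in m; the calibration is good to about 2 mm. A picture is of the moment at which its call begins. There is no depth.
- robot.hand_in(): hands the job in, once; it reports no verdict.
Trained networks look in the newest picture that a camera, given by its name, has taken for a name from the list of things; names that differ only in an ending like _2 or _b are one class to them, and where a whole thing is asked for, a point or a joint stands for the part that bears it (a point fixed in the world has none). Each returns a list of dicts, best first, with "confidence" (0 to 1); they miss things now and then, are a little off and sometimes report something else, mostly with a low value. They report only what shows in the picture. A call takes as long as a camera call.
- robot.find_in(camera, name): "extent" ([left, top, right, bottom] in pixels, round what is visible of it).
The state is a dict: "time": time; "joint_pos": joint angles; "qd": joint speeds; "joint_efforts": joint torques, N m; "eef_pos": TCP position; "tool_rot": TCP orientation; "force": force on the tool from outside, world axes, zero at the start; "ft_torque": the same for the moment, N m; "gripper_width": finger opening in m.
Only numpy, scipy, OpenCV 4.12 (cv2) and the standard library are available. Lean on these libraries where they do the work, as an engineer would, in place of code of your own. Each camera call takes 0.05 s, during which the arm holds its last target.

### The job

The grinding head of the small flat grinder lies on top of its three drive pins instead of down between them. Push the head round with a fingertip until its rim notches meet the pins and it drops, then press it down until it is fully home, flat on the platen. Do not lift or tip the head, and leave the stones and tools standing around where they are.

Things in the scene. Friction and masses are not known exactly. Their poses are not given: they have to be found in the camera images.
- grinder: Flat grinder, immovable: low round grey housing 210 mm across; a sloping control nose sticks out to 163 mm from the axis along its -x. Origin: on the spindle axis at table height, z up. In its open bowl (rim 62 mm high, 200 mm wide inside) a dark platen 148 mm across that does not turn, top face 50 mm above the table. A spindle 18 mm thick rises 16 mm above the platen.
- pin (a point): Top of one of the grinder's three steel drive pins, 60 mm off the axis along the grinder's +x; the others are 120 and 240 degrees round. Each is a radial bar on the platen, 7 mm wide, bevelled to 4 mm at its top, 8 mm high (58 mm above the table), from 48 to 71 mm off the axis, so its outer end shows beyond the head's rim.
- collar (a point): Top of the stiff rubber collar round the foot of the spindle, hidden under the head: 40 mm wide, 4 mm above the platen as built. The head rests on it once it has dropped between the pins. It slides down, level with the platen, under about 10 N (the head's weight helps) and stays where it is pushed.
- head: Grinding head, loose, 0.28 to 0.46 kg: steel plate 124 mm across, 8 mm thick. Origin: centre of the underside, z up. It sits over the spindle with 1 mm play; at the start it lies level on the pin tops (underside 58 mm above the table), its notches 20 to 100 degrees counter-clockwise past the pins. Fully home, its underside lies on the platen, 50 mm above the table.
- notch (a point): Middle of one of three notches in the head's rim, at the plate's upper face, 54 mm off the axis along the head's +x; the others are 120 and 240 degrees round. Each is 11 mm wide and 17 mm deep (45 to 62 mm off the axis). Any notch fits any pin, turning either way. Where notches meet pins the head drops about 4 mm onto the collar and can turn no further.
- segment (a point): Top middle of one of three dark abrasive segments fixed on the head, 46 mm off the axis, 60 degrees counter-clockwise of the point notch; the others 120 and 240 degrees round. Each is 14 mm tall above the plate, 50 degrees long, from 34 to 57 mm off the axis; between two lies a 70 degree gap with a notch in its middle. A sideways push of a few N on its end face turns the head.
- hub (a point): Centre of the flat closed top of the hub in the middle of the head, 32 mm wide, 26 mm above the head's underside (4 mm above the segments' tops). Place to press the head home.
- empty_stand: Bystander: empty carved wooden stand, oval, 56 x 73 x 16 mm; origin at the centre of its underside.
- rough_b: Bystander: grey rough stone, 42 x 52 x 30 mm; origin at the centre of its underside.
- agate_b: Bystander: small red-orange agate, 32 x 38 x 24 mm; origin at the centre of its underside.
- loupe: Bystander: folding loupe, 31 x 70 x 13 mm; origin at the centre of its underside.
- view_stone_a: Bystander: black viewing stone on its stand, 46 x 59 x 102 mm; origin at the centre of its underside.
- view_stone_c: Bystander: green viewing stone on its stand, 43 x 56 x 88 mm; origin at the centre of its underside.

How it is judged:
By the outcome, as a careful person would: the job done as asked, in the order asked, and still so for the second after the job is handed in, with the robot touching nothing.
It also fails if it takes over 51 s, if anything falls off the work surface, if the arm or the gripper's body presses on something with over 40 N, if the wrist force passes 120 N, or if a joint passes its speed limit or range.

## Working session

There is one attempt and no reset: what is moved stays moved. The work goes in short steps, Python scripts to look and compute and a tool call to move; the robot and the scene stay as the last step left them, time stands still between calls to the robot, and variables do not carry over. Pictures are saved under pics/ and viewed, and the job is handed in when it is done.

Besides the shell and the picture viewer there is one more tool, called after "Request:" by a JSON object that holds its "name" and its "arguments", one argument or row to a line. arm_command: Moves the arm, as the interface text tells. Its arguments: {"type":"object","properties":{"rows":{"type":"array"},"grip_force":{"type":"number"}},"required":["rows"]}

```bash
mkdir -p pics; ls; python3 - <<'E'
from plant import robot
import cv2
for n in("top","side"):
    s=robot.snapshot(n); cv2.imwrite(f"pics/{n}0.png",cv2.resize(s["image"],None,fx=1.5,fy=1.5)); print(n,s["K"],s["xyz"],s["rotation"],[k for k in s])
    for o in("grinder","head","notch","segment","hub","pin"):
        print(o,[(d["extent"],d["confidence"]) for d in robot.find_in(n,o)])
print(robot.sense())
E
```

```text
pics
top [[433.90125155   0.         263.81839673]
 [  0.         433.90125155 192.19552952]
 [  0.           0.           1.        ]] [0.45488785 0.24687861 1.04945604] [ 0.07399664 -0.11401219 -1.55447182] ['image', 'K', 'xyz', 'rotation']
grinder [([227.5, 164.3, 318.7, 288.3], 0.89)]
head [([248.2, 188.3, 300.1, 241.5], 0.79)]
notch [([247.8, 188.4, 298.9, 244.6], 0.67)]
segment [([248.6, 190.3, 301.6, 240.1], 0.92), ([192.7, 204.6, 214.0, 219.9], 0.15)]
hub [([242.7, 187.9, 297.1, 243.0], 0.6)]
pin [([225.8, 164.1, 318.5, 286.7], 0.61), ([240.0, 112.8, 258.0, 133.5], 0.34)]
side [[404.39396959   0.         258.86510543]
 [  0.         404.39396959 189.84411195]
 [  0.           0.           1.        ]] [ 0.37143557 -0.43779504  0.55344128] [ 0.98031638 -0.1498177  -0.26705804] ['image', 'K', 'xyz', 'rotation']
grinder [([155.7, 186.5, 289.9, 269.0], 0.76)]
head [([207.8, 193.5, 271.4, 237.6], 0.91), ([218.7, 181.5, 233.5, 190.8], 0.7)]
notch [([208.0, 197.5, 271.4, 236.7], 0.89)]
segment [([209.0, 196.0, 266.3, 236.4], 0.71)]
hub []
pin [([159.3, 185.8, 291.4, 268.0], 0.69)]
{'time': 0.7, 'joint_pos': array([-1.28290640e+00,  2.63804880e-01,  1.60398584e+00,  2.61584894e-05,
        1.27368879e+00, -3.68768306e-02]), 'qd': array([ 7.75613305e-04, -9.08731309e-04,  5.24374282e-04, -8.95833246e-04,
        1.08522913e-04,  7.49707541e-05]), 'joint_efforts': array([ 2.96004864e-04, -5.01833832e+01, -3.57147288e+01,  7.29323016e-02,
        1.82261271e-02, -7.27871225e-06]), 'eef_pos': array([ 0.21540748, -0.63971449,  0.23877754]), 'tool_rot': array([3.10015852e+00, 5.07873937e-01, 6.12254800e-05]), 'force': array([ 0.17984852,  0.33128656, -0.60938735]), 'ft_torque': array([0.02499187, 0.00872116, 0.03618848]), 'gripper_width': 0.08798613456248733}
```

View crops.

```bash
python3 - <<'E'
import cv2
a=cv2.imread("pics/top0.png");
c=a[int(155*1.5):int(295*1.5),int(200*1.5):int(345*1.5)]
cv2.imwrite("pics/topc.png",cv2.resize(c,None,fx=2.7,fy=2.7,interpolation=cv2.INTER_CUBIC))
b=cv2.imread("pics/side0.png");c=b[int(175*1.5):int(280*1.5),int(150*1.5):int(300*1.5)]
cv2.imwrite("pics/sidec.png",cv2.resize(c,None,fx=3.5,fy=3.5,interpolation=cv2.INTER_CUBIC))
E
```

```text
(no output)
```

View pics/top0.png

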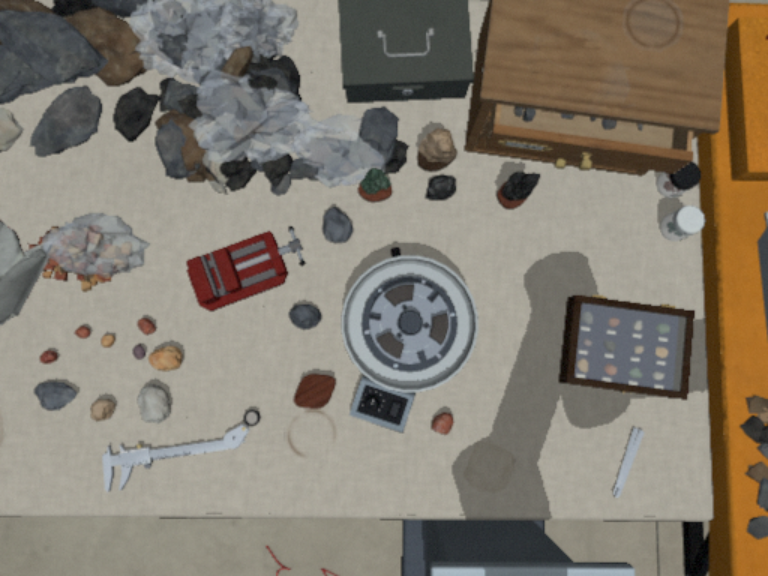

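View pics/topc.png

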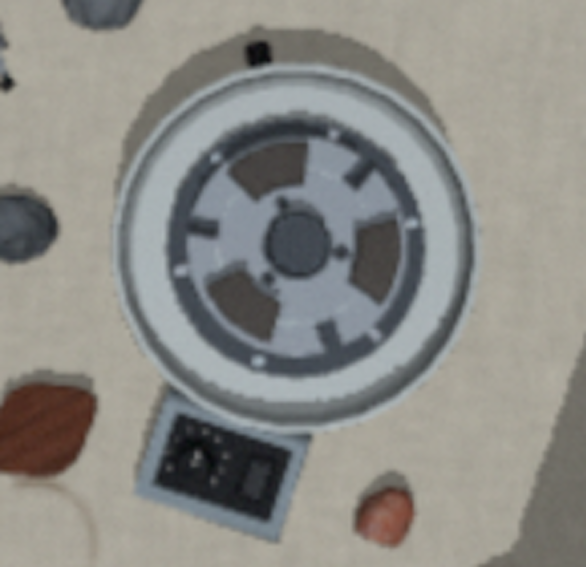

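View pics/side0.png

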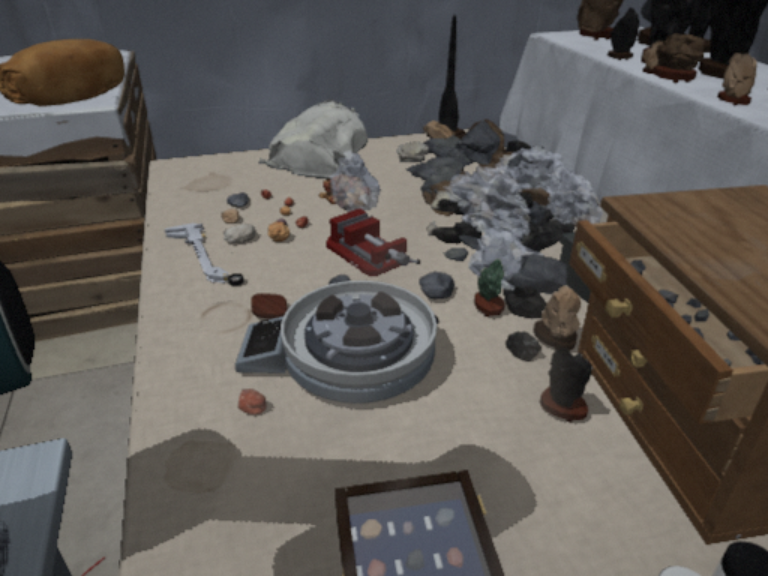

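View pics/sidec.png

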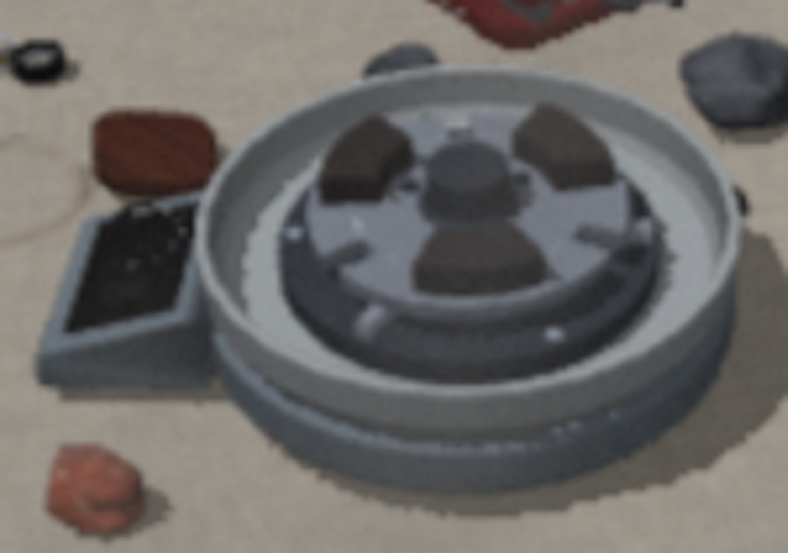

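```bash
cat > h.py <<'E'
import numpy as np, cv2
from scipy.spatial.transform import Rotation as R
def ray(s,u,v):
    K=np.array(s["K"]);d=np.array([(u-K[0,2])/K[0,0],-(v-K[1,2])/K[1,1],-1])
    return np.array(s["xyz"]),R.from_rotvec(s["rotation"]).as_matrix()@d
def onz(s,u,v,z):
    o,d=ray(s,u,v); return o+d*(z-o[2])/d[2]
def proj(s,P):
    p=R.from_rotvec(s["rotation"]).as_matrix().T@(np.array(P)-np.array(s["xyz"]))
    K=np.array(s["K"]); return np.array([K[0,2]+K[0,0]*p[0]/-p[2],K[1,2]-K[1,1]*p[1]/-p[2]])
E
python3 - <<'E'
from plant import robot
from h import *
s=robot.snapshot("top"); t=robot.snapshot("side")
f=lambda u,v:(200+u/4.05-.3,155+v/4.05-.3)
g=lambda u,v:(150+u/5.25-.3,174.7+v/5.25-.3)
hub=onz(s,*f(297,243),.084);print("hub",hub)
print("hubside",onz(t,*g(467,165),.084))
P=np.array([onz(s,*f(*p),.058)[:2] for p in((333,133),(181,271),(376,336))])
Q=np.array([onz(s,*f(*p),.050)[:2] for p in((217,158),(259,362),(412,225))])
print("pinmean",P.mean(0),Q.mean(0)); c=P.mean(0)
print("r,ang",[(np.linalg.norm(p-c),np.degrees(np.arctan2(*(p-c)[::-1]))) for p in P])
N=np.array([onz(s,*f(*p),.066)[:2] for p in((360,172),(203,227),(328,335))])
print("notch",N.mean(0),[(np.linalg.norm(p-c),np.degrees(np.arctan2(*(p-c)[::-1]))) for p in N])
rim=np.array([onz(s,*f(*p),.062)[:2] for p in((115,240),(477,240),(297,66),(297,428))]);print(rim)
print("side pin",onz(t,*g(370,320),.058))
E
```

```text
hub [0.52123511 0.20175162 0.084     ]
hubside [0.52488026 0.19978043 0.084     ]
pinmean [0.52122246 0.20064864] [0.52080159 0.2006481 ]
r,ang [(np.float64(0.0678519759287646), np.float64(-17.151877670684403)), (np.float64(0.06680107172944195), np.float64(102.91220989327905)), (np.float64(0.06726745625235468), np.float64(-137.89530350537322))]
notch [0.52171284 0.2008619 ] [(np.float64(0.054479217354978106), np.float64(-39.825954397660624)), (np.float64(0.053919891224402515), np.float64(79.88897028762905)), (np.float64(0.052834807152507705), np.float64(-160.59841054921858))]
[[0.52295873 0.30302495]
 [0.52590858 0.09902883]
 [0.62370184 0.20174131]
 [0.41979812 0.19968518]]
side pin [0.47566518 0.15175303 0.058     ]
```

Request:
{"name": "arm_command", "arguments": {
  "rows": [
    [0,[1,-1,0],0],
    [0,[1,-1,0],0],
    [0,[1,-1,0],0],
    [0,[1,-1,0],0],
    [0,[1,-1,0],0],
    [0,[1,-1,0],0],
    [0,[1,-1,0],0],
    [0,[1,-1,0],0]
  ],
  "grip_force": 20
}}

```text
time: 1.6
eef_pos: [0.3433, -0.3822, 0.2384]
tool_rot: [3.099, 0.495, 0.001]
force: [0.1, 0.2, -0.2]
gripper_width: 0.026
```

Request:
{"name": "arm_command", "arguments": {
  "rows": [
    [0,[0.9,-1,0],0],
    [0,[0.9,-1,0],0],
    [0,[0.9,-1,0],0],
    [0,[0.9,-1,0],0],
    [0,[0.9,-1,0],0],
    [0,[0.9,-1,0],0],
    [0,[0.9,-1,0],0],
    [0,[0.9,-1,0],0]
  ]
}}

```text
time: 2.4
eef_pos: [0.4557, -0.1255, 0.2402]
tool_rot: [3.095, 0.493, 0.01]
force: [0.4, -0.3, 0.1]
gripper_width: 0.0009
```

```bash
cat >> h.py <<'E'
def to(s,tgt):
    M=R.from_rotvec(s["tool_rot"]).as_matrix(); d=M.T@(np.array(tgt)-s["eef_pos"])/.025
    print("t",s["time"],"pos",s["eef_pos"].round(4),"yaw y-axis",np.degrees(np.arctan2(M[1,1],M[0,1])).round(2),"tilt",M[2].round(3),"F",s["force"].round(1),"w",s["gripper_width"],"q",s["joint_pos"].round(2));print("units",d.round(3))
E
python3 -c "
from plant import robot
from h import *
to(robot.sense(),[.5203,.25,.12])"
```

```text
t 2.4 pos [ 0.4557 -0.1255  0.2402] yaw y-axis -71.9 tilt [ 0.005  0.009 -1.   ] F [ 0.4 -0.3  0.1] w 0.0008743130385034574 q [-0.32 -0.13  2.02 -0.    1.24  0.94]
units [  7.099 -13.515   4.725]
```

Request:
{"name": "arm_command", "arguments": {
  "rows": [
    [0,[0.5,-1,0],0],
    [0,[0.5,-1,0],0],
    [0,[0.5,-1,0],0],
    [0,[0.5,-1,0],0],
    [0,[0.5,-1,0],0],
    [0,[0.5,-1,0],0],
    [0,[0.5,-1,0],0],
    [0,[0.5,-1,0],0]
  ]
}}

```text
time: 3.2
eef_pos: [0.4903, 0.1061, 0.2414]
tool_rot: [3.093, 0.495, 0.019]
force: [0.7, -1.2, 0.2]
gripper_width: 0.0005
```

```bash
python3 -c "
from plant import robot
from h import *
to(robot.sense(),[.5203,.25,.12])"
```

```text
t 3.2 pos [0.4903 0.1061 0.2414] yaw y-axis -71.81 tilt [ 0.011  0.011 -1.   ] F [ 0.7 -1.2  0.2] w 0.0005171228494540612 q [ 0.17 -0.08  1.97 -0.01  1.24  1.43]
units [ 2.886 -5.144  4.833]
```

Request:
{"name": "arm_command", "arguments": {
  "rows": [
    [0,[0.5,-0.9,0],0],
    [0,[0.5,-0.9,0],0],
    [0,[0.5,-0.9,0],0],
    [0,[0.5,-0.9,0.5],0],
    [0,[0.5,-0.9,1],0],
    [0,[0.3,-0.5,1],0],
    [0,[0,0,1],0],
    [0,[0,0,0.5],0]
  ]
}}

```text
time: 4.0
eef_pos: [0.5236, 0.2584, 0.1437]
tool_rot: [3.095, 0.504, 0.04]
force: [0.3, -0.1, -0.8]
gripper_width: 0.0005
```

```bash
python3 -c "
from plant import robot
from h import *
s=robot.snapshot('side');cv2.imwrite('pics/s1.png',cv2.resize(s['image'][100:290,130:330],None,fx=3,fy=3))
s=robot.snapshot('top');cv2.imwrite('pics/t1.png',cv2.resize(s['image'][120:300,190:350],None,fx=3,fy=3))
to(robot.sense(),[.5203,.25,.071])"
```

```text
t 4.1 pos [0.5233 0.2577 0.1438] yaw y-axis -71.54 tilt [ 0.023  0.009 -1.   ] F [ 0.2 -0.5 -1. ] w 0.0003604918814399326 q [ 0.42  0.16  1.92 -0.01  1.05  1.68]
units [-0.277  0.228  2.908]
```

View pics/s1.png

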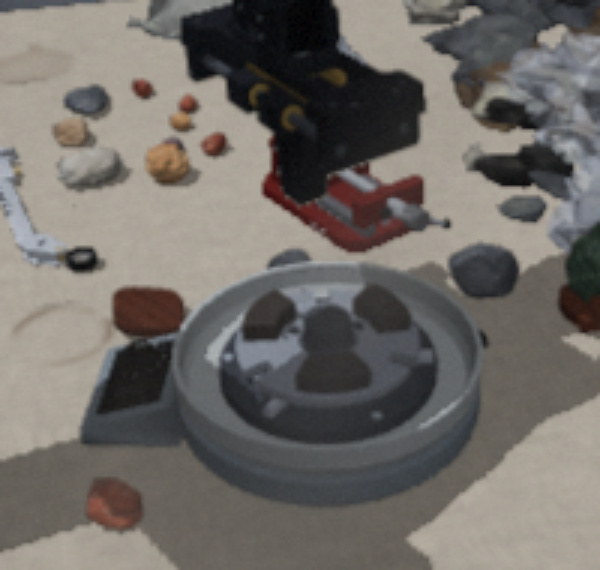

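View pics/t1.png

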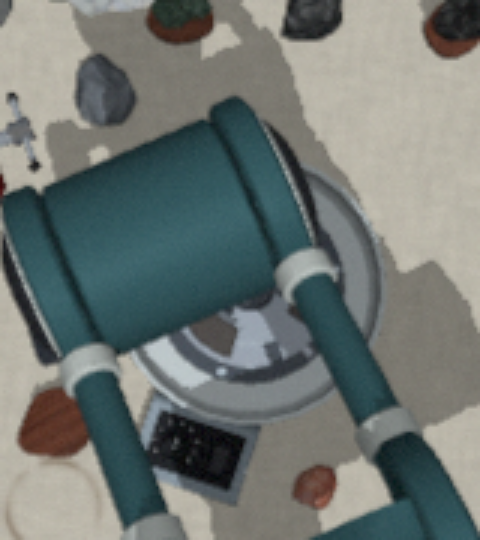

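Request:
{"name": "arm_command", "arguments": {
  "rows": [
    [0,[-0.25,0.22,0.7],0],
    [0,[0,0,0.7],0],
    [0,[0,0,0.5],0],
    [0,[0,0,0.4],0],
    [0,[0,0,0],0]
  ]
}}

```text
time: 4.6
eef_pos: [0.5253, 0.2504, 0.0913]
tool_rot: [3.098, 0.499, 0.054]
force: [-0.8, 0.4, -0.7]
gripper_width: 0.0004
```

```bash
python3 -c "
from plant import robot
from h import *
s=robot.snapshot('side');cv2.imwrite('pics/s2.png',cv2.resize(s['image'][130:280,140:300],None,fx=4,fy=4))
to(robot.sense(),[.5203,.25,.071])"
```

```text
t 4.65 pos [0.5259 0.2507 0.0921] yaw y-axis -71.68 tilt [ 0.035  0.009 -0.999] F [0.2 0.4 0.2] w 0.0003419496107076261 q [ 0.41  0.21  1.97 -0.01  0.94  1.67]
units [-0.251 -0.05   0.836]
```

View pics/s2.png

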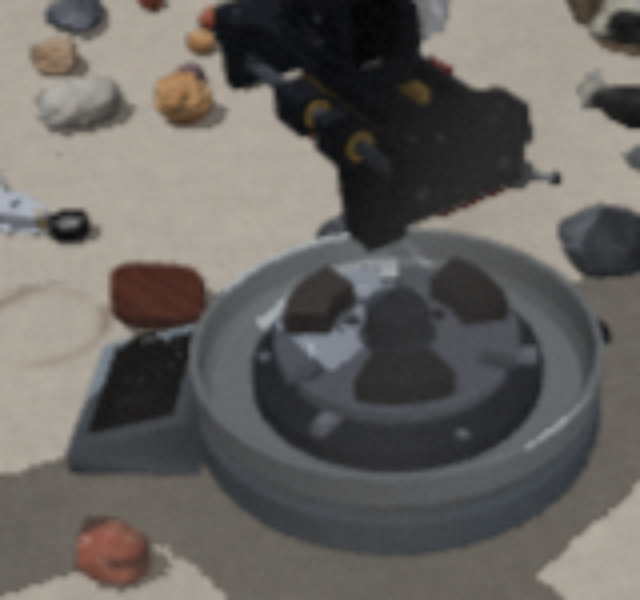

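Request:
{"name": "arm_command", "arguments": {
  "rows": [
    [0,[-0.3,0,0.4],0],
    [0,[-0.15,0,0.4],0],
    [0,[-0.1,0,0.2],0],
    [0,[0,0,0],0]
  ]
}}

```text
time: 5.05
eef_pos: [0.5146, 0.2469, 0.0671]
tool_rot: [3.099, 0.5, 0.063]
force: [1.5, 0.1, 0.4]
gripper_width: 0.0006
```

```bash
python3 -c "
from plant import robot
from h import *
to(robot.sense(),[.5203,.25,.071])"
```

```text
t 5.05 pos [0.5146 0.2469 0.0671] yaw y-axis -71.69 tilt [ 0.039  0.008 -0.999] F [1.5 0.1 0.4] w 0.0006056164348258795 q [ 0.41  0.21  2.01 -0.02  0.88  1.67]
units [ 0.262 -0.044 -0.148]
```

Request:
{"name": "arm_command", "arguments": {
  "rows": [
    [0,[0,0,-0.16],-3],
    [0,[-0.1,-0.03,0],-3],
    [0,[-0.1,0,0],-3],
    [0,[-0.1,0,0],-3]
  ]
}}

```text
time: 5.45
eef_pos: [0.5095, 0.2458, 0.0718]
tool_rot: [3.023, 0.832, 0.071]
force: [2.8, 2.3, -1.9]
gripper_width: 0.0006
```

```bash
python3 -c "
from plant import robot
from h import *
s=robot.snapshot('side');cv2.imwrite('pics/s3.png',cv2.resize(s['image'][170:270,160:290],None,fx=5,fy=5))
to(robot.sense(),[.5203,.25,.071])"
```

```text
t 5.5 pos [0.5092 0.2456 0.0718] yaw y-axis -59.12 tilt [ 0.042  0.017 -0.999] F [ 1.5  1.  -0.7] w 0.0005513854441102004 q [ 0.41  0.19  2.02 -0.02  0.88  1.45]
units [0.468 0.077 0.053]
```

View pics/s3.png

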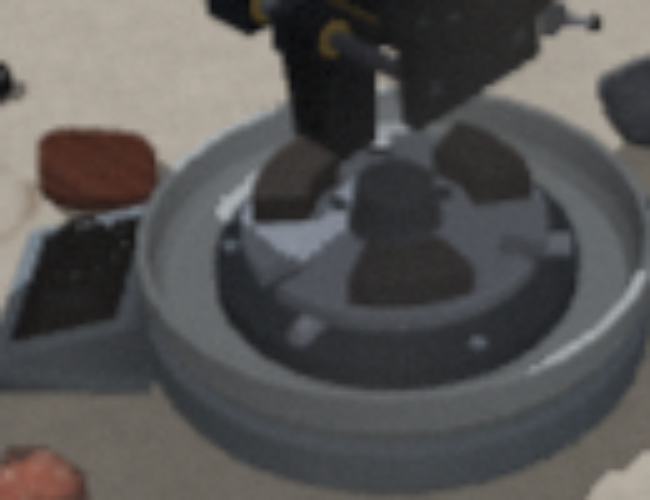

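Request:
{"name": "arm_command", "arguments": {
  "rows": [
    [0,[-0.12,0,0],-2],
    [0,[-0.12,0,0],-2],
    [0,[-0.12,0.01,0],-2],
    [0,[-0.12,0.01,0],-2]
  ]
}}

```text
time: 5.9
eef_pos: [0.5023, 0.2411, 0.0727]
tool_rot: [2.955, 1.045, 0.082]
force: [0.6, 2.6, -1.3]
gripper_width: 0.0003
```

```bash
python3 -c "
from plant import robot
from h import *
s=robot.snapshot('side');cv2.imwrite('pics/s4.png',cv2.resize(s['image'][170:270,160:290],None,fx=5,fy=5))
to(robot.sense(),[.5203,.25,.071])"
```

```text
t 5.95 pos [0.5019 0.2409 0.0726] yaw y-axis -51.01 tilt [ 0.047  0.023 -0.999] F [ 0.7  2.3 -0.6] w 0.0005681325152936474 q [ 0.41  0.17  2.05 -0.01  0.87  1.31]
units [0.798 0.178 0.106]
```

View pics/s4.png

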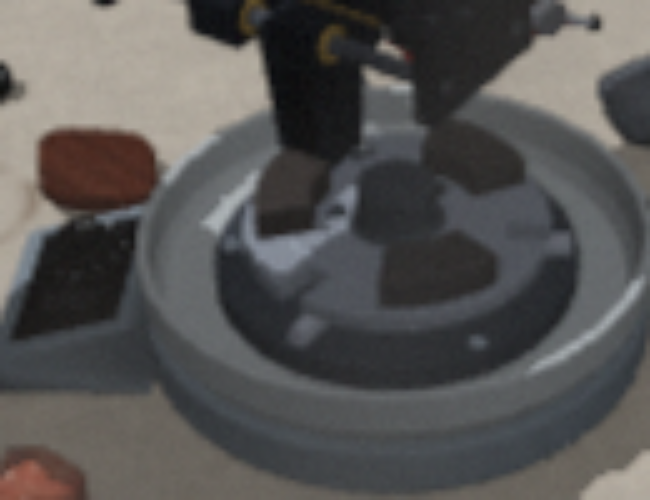

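Request:
{"name": "arm_command", "arguments": {
  "rows": [
    [0,[-0.1,0,0.05],-2],
    [0,[-0.1,0,0.02],-2],
    [0,[-0.1,0,0.02],-2]
  ]
}}

```text
time: 6.25
eef_pos: [0.4995, 0.2391, 0.0725]
tool_rot: [2.896, 1.197, 0.094]
force: [0.4, -1.3, 0.1]
gripper_width: 0.0005
```

```bash
python3 -c "
from plant import robot
from h import *
s=robot.snapshot('side');cv2.imwrite('pics/s5.png',cv2.resize(s['image'][170:270,160:290],None,fx=5,fy=5))
to(robot.sense(),[.5203,.25,.071])"
```

```text
t 6.3 pos [0.499  0.2386 0.0723] yaw y-axis -45.03 tilt [ 0.052  0.029 -0.998] F [-0.3 -0.8  1. ] w 0.0006422638708337129 q [ 0.41  0.16  2.06 -0.01  0.86  1.2 ]
units [0.92  0.278 0.109]
```

View pics/s5.png

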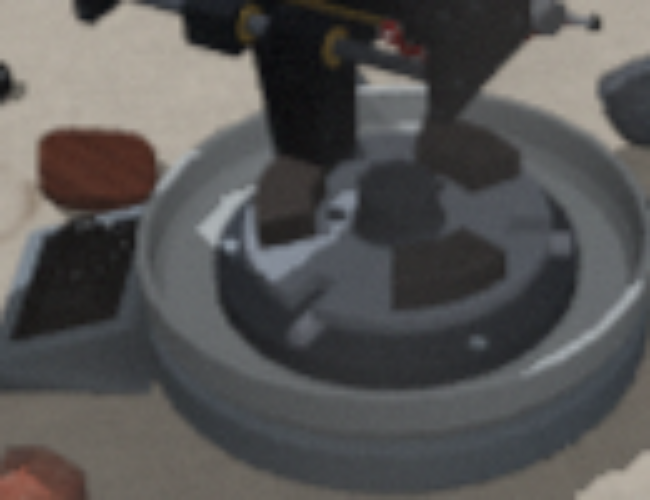

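Request:
{"name": "arm_command", "arguments": {
  "rows": [
    [0,[-0.1,0,0.03],-1],
    [0,[-0.1,0,0.02],-1],
    [0,[-0.08,0,0.02],-1]
  ]
}}

```text
time: 6.6
eef_pos: [0.4962, 0.2358, 0.0717]
tool_rot: [2.863, 1.274, 0.102]
force: [0.1, 7.0, 0.6]
gripper_width: 0.0003
```

```bash
python3 -c "
from plant import robot
from h import *
s=robot.snapshot('side');cv2.imwrite('pics/s6.png',cv2.resize(s['image'][170:270,160:290],None,fx=5,fy=5))
to(robot.sense(),[.5203,.25,.071])"
```

```text
t 6.65 pos [0.4961 0.2358 0.0717] yaw y-axis -42.04 tilt [ 0.057  0.032 -0.998] F [0.8 4.4 0.4] w 0.00047169342360440646 q [ 0.4   0.15  2.07 -0.01  0.85  1.14]
units [1.065 0.336 0.1  ]
```

View pics/s6.png

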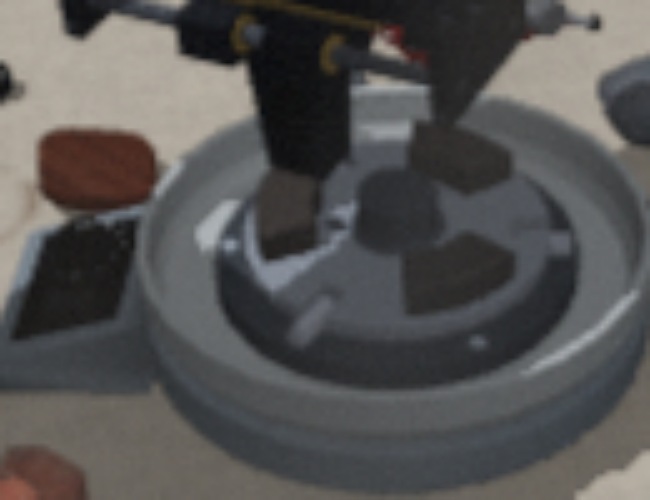

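Request:
{"name": "arm_command", "arguments": {
  "rows": [
    [0,[-0.08,0,0],-0.5],
    [0,[-0.08,0,0],0]
  ]
}}

```text
time: 6.85
eef_pos: [0.4955, 0.2353, 0.0729]
tool_rot: [2.86, 1.287, 0.112]
force: [2.6, 5.1, -0.7]
gripper_width: 0.0008
```

```bash
python3 -c "
from plant import robot
from h import *
s=robot.snapshot('side');cv2.imwrite('pics/s7.png',cv2.resize(s['image'][170:270,160:290],None,fx=5,fy=5))
to(robot.sense(),[.5203,.25,.071])"
```

```text
t 6.9 pos [0.4954 0.2353 0.0729] yaw y-axis -41.61 tilt [ 0.064  0.032 -0.997] F [1.6 5.3 0.3] w 0.00047726849411142217 q [ 0.4   0.15  2.08 -0.    0.84  1.13]
units [1.093 0.35  0.159]
```

View pics/s7.png

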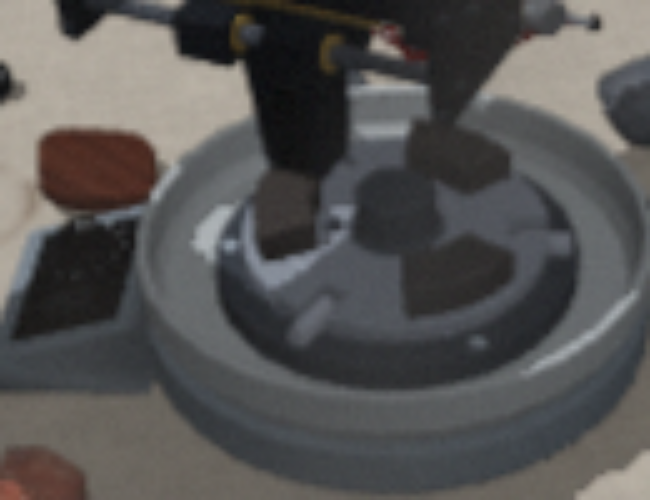

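Request:
{"name": "arm_command", "arguments": {
  "rows": [
    [0,[0.25,0,0],0],
    [0,[0.1,0,-0.5],0],
    [0,[0,0,-0.7],0],
    [0,[0,0,-0.7],0],
    [0,[0,0,-0.3],0],
    [0,[0,0,0],0]
  ]
}}

```text
time: 7.5
eef_pos: [0.4966, 0.2393, 0.1313]
tool_rot: [2.858, 1.287, 0.104]
force: [0.1, -0.9, 0.1]
gripper_width: -0.0
```

```bash
python3 -c "
from plant import robot
from h import *
s=robot.snapshot('side');cv2.imwrite('pics/s8.png',cv2.resize(s['image'][170:270,160:290],None,fx=5,fy=5))
to(robot.sense(),[.522,.201,.10])
for z in (.084,.080,.076):print(z,(proj(s,[.522,.201,z])-[160,170])*5)
"
```

```text
t 7.55 pos [0.4965 0.2392 0.1308] yaw y-axis -41.58 tilt [ 0.058  0.032 -0.998] F [-0.2 -0.5  1. ] w 0.0006879943873052165 q [ 0.41  0.08  2.03 -0.01  0.97  1.13]
units [-0.539  1.738  1.259]
0.084 [385.48526569 178.62359042]
0.08 [385.73133788 186.77385339]
0.076 [385.9760726  194.87981745]
```

View pics/s8.png

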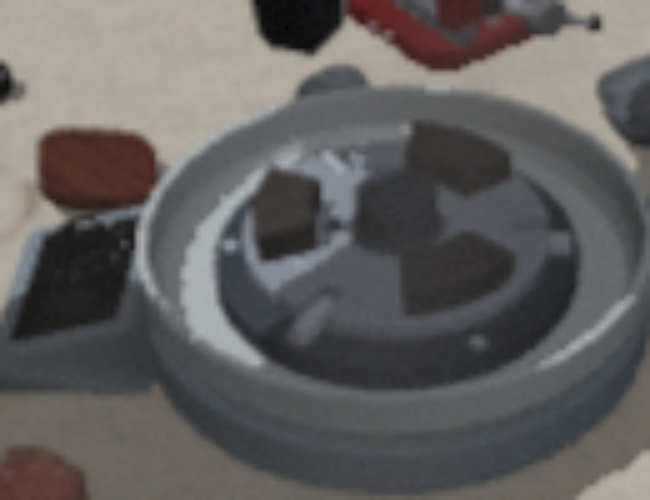

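```bash
python3 -c "
from plant import robot
from h import *
to(robot.sense(),[.5366,.1977,.10])
"
```

```text
t 7.55 pos [0.4965 0.2392 0.1308] yaw y-axis -41.58 tilt [ 0.058  0.032 -0.998] F [-0.2 -0.5  1. ] w 0.0006879943873052165 q [ 0.41  0.08  2.03 -0.01  0.97  1.13]
units [-0.252  2.262  1.293]
```

Request:
{"name": "arm_command", "arguments": {
  "rows": [
    [0,[-0.1,0.8,0.1],0],
    [0,[-0.1,0.8,0.1],0],
    [0,[-0.1,0.6,0.3],0],
    [0,[0,0.1,0.4],0],
    [0,[0,0,0.2],0],
    [0,[0,0,0],0]
  ]
}}

```text
time: 8.15
eef_pos: [0.5341, 0.1939, 0.0986]
tool_rot: [2.86, 1.287, 0.091]
force: [-0.4, -0.2, 1.1]
gripper_width: 0.0009
```

```bash
python3 -c "
from plant import robot
from h import *
s=robot.snapshot('side');cv2.imwrite('pics/s9.png',cv2.resize(s['image'][150:270,160:290],None,fx=5,fy=5))
to(robot.sense(),[.5366,.1977,.084])
"
```

```text
t 8.2 pos [0.5341 0.194  0.0988] yaw y-axis -41.55 tilt [ 0.051  0.028 -0.998] F [ 0.7 -0.1  0.7] w 0.000513457666386295 q [0.3  0.16 2.01 0.   0.92 1.03]
units [ 0.146 -0.038  0.601]
```

View pics/s9.png

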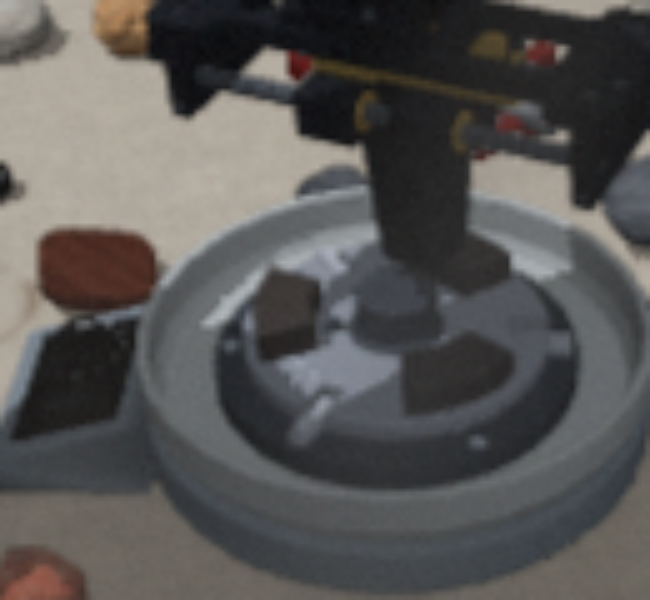

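Request:
{"name": "arm_command", "arguments": {
  "rows": [
    [0,[0.1,0,0.3],0],
    [0,[0.05,0,0.2],0],
    [0,[0,0,0.05],0],
    [0,[0,0,0],0]
  ]
}}

```text
time: 8.6
eef_pos: [0.5367, 0.1989, 0.0842]
tool_rot: [2.859, 1.291, 0.091]
force: [-0.0, -0.5, -0.7]
gripper_width: -0.0001
```

```bash
python3 -c "
from plant import robot
from h import *
s=robot.snapshot('side');cv2.imwrite('pics/s10.png',cv2.resize(s['image'][150:270,160:290],None,fx=5,fy=5))
to(robot.sense(),[.5366,.1977,.084])
"
```

```text
t 8.65 pos [0.5368 0.1989 0.0843] yaw y-axis -41.44 tilt [ 0.051  0.027 -0.998] F [ 0.2 -0.6 -0.5] w 0.00030689446395172116 q [0.31 0.18 2.01 0.   0.89 1.03]
units [-0.041  0.026  0.01 ]
```

View pics/s10.png

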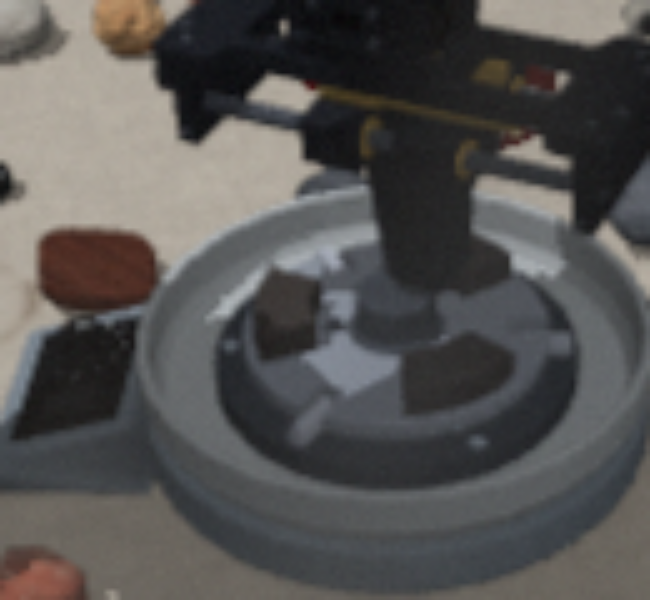

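Request:
{"name": "arm_command", "arguments": {
  "rows": [
    [0,[-0.1,-0.2,0],0],
    [0,[0,0,0.1],0],
    [0,[0,0,0.1],0],
    [0,[0,0,0.08],0]
  ]
}}

```text
time: 9.05
eef_pos: [0.5321, 0.201, 0.0787]
tool_rot: [2.858, 1.291, 0.095]
force: [-3.1, -1.9, 6.2]
gripper_width: 0.0004
```

```bash
python3 -c "
from plant import robot
from h import *
to(robot.sense(),[.5325,.1989,.077])
"
```

```text
t 9.05 pos [0.5321 0.201  0.0787] yaw y-axis -41.41 tilt [ 0.053  0.029 -0.998] F [-3.1 -1.9  6.2] w 0.00035847940125684923 q [0.32 0.18 2.02 0.   0.88 1.04]
units [-0.054  0.065  0.069]
```

Request:
{"name": "arm_command", "arguments": {
  "rows": [
    [0,[0,0,0.12],0],
    [0,[0,0,0.12],0],
    [0,[0,0,0.12],0]
  ]
}}

```text
time: 9.35
eef_pos: [0.5321, 0.201, 0.0766]
tool_rot: [2.858, 1.291, 0.09]
force: [-10.8, -3.6, 22.4]
gripper_width: 0.0001
```

Request:
{"name": "arm_command", "arguments": {
  "rows": [
    [0,[0,0,0.14],0],
    [0,[0,0,0.14],0]
  ]
}}

```text
time: 9.55
eef_pos: [0.5321, 0.201, 0.0766]
tool_rot: [2.858, 1.292, 0.087]
force: [-11.4, -3.2, 25.2]
gripper_width: 0.0005
```

```bash
python3 -c "
from plant import robot
from h import *
s=robot.snapshot('side');cv2.imwrite('pics/s11.png',cv2.resize(s['image'][150:270,160:290],None,fx=5,fy=5))
to(robot.sense(),[.5366,.1977,.084])
"
```

```text
t 9.6 pos [0.5321 0.201  0.0766] yaw y-axis -41.4 tilt [ 0.049  0.026 -0.998] F [-11.4  -4.4  24.1] w 0.0005816871856441599 q [0.32 0.19 2.02 0.   0.88 1.04]
units [ 0.034  0.228 -0.289]
```

View pics/s11.png

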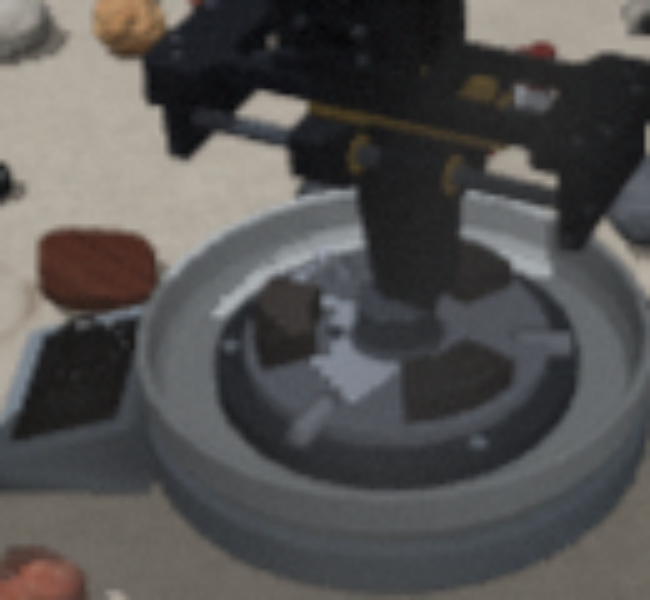

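Request:
{"name": "arm_command", "arguments": {
  "rows": [
    [0,[0,0,-0.3],0],
    [0,[0,0,-0.7],0],
    [0,[0,0,-1],0],
    [0,[0,0,-1],0],
    [0,[0,-1,-1],0],
    [0,[0,-1,-1],0],
    [0,[0,-1,-1],0],
    [0,[0,-1,0],0]
  ]
}}

```text
time: 10.4
eef_pos: [0.4495, 0.2643, 0.2309]
tool_rot: [2.863, 1.283, 0.093]
force: [0.5, 0.1, 0.1]
gripper_width: 0.0005
```

Request:
{"name": "arm_command", "arguments": {
  "rows": [
    [0,[-1,0,0],0],
    [0,[-1,0,0],0],
    [0,[-1,0,0],0],
    [0,[-1,0,0],0],
    [0,[0,0,0],0]
  ]
}}

```text
time: 10.9
eef_pos: [0.3799, 0.1909, 0.227]
tool_rot: [2.86, 1.292, 0.101]
force: [0.4, 1.2, -0.1]
gripper_width: 0.0006
```

```bash
python3 -c "
from plant import robot
from h import *
s=robot.snapshot('side');cv2.imwrite('pics/s12.png',cv2.resize(s['image'][170:270,160:290],None,fx=6,fy=6,interpolation=cv2.INTER_CUBIC))
t=robot.snapshot('top');cv2.imwrite('pics/t12.png',cv2.resize(t['image'][155:295,200:345],None,fx=4,fy=4))
to(robot.sense(),[.5366,.1977,.084])
"
```

```text
t 11.0 pos [0.382  0.1924 0.2278] yaw y-axis -41.41 tilt [ 0.061  0.029 -0.998] F [ 0.9 -0.5 -0. ] w 0.0009381708768596193 q [ 0.41 -0.26  2.15 -0.    1.18  1.13]
units [3.887 4.331 6.127]
```

View pics/s12.png

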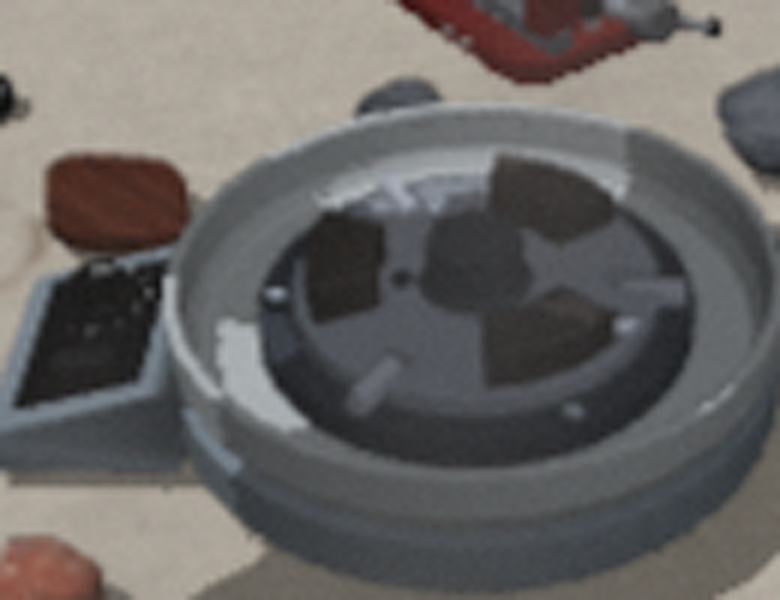

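View pics/t12.png

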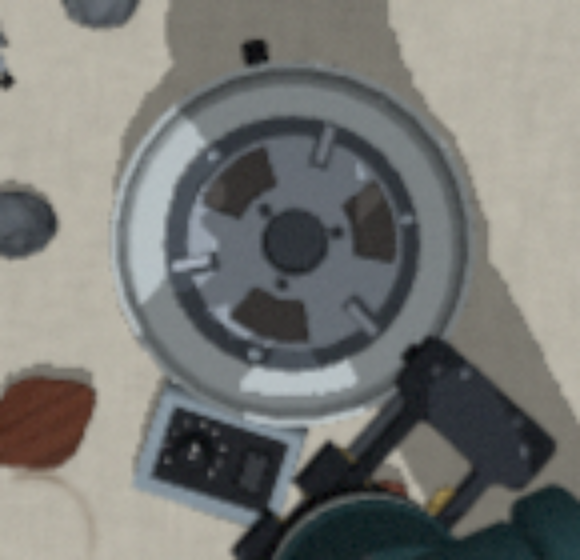

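```bash
python3 -c "
import cv2,numpy as np
a=cv2.imread('pics/s8.png',0);b=cv2.imread('pics/s12.png',0);b=cv2.resize(b,(650,500),interpolation=cv2.INTER_AREA)
def ed(i):
    i=cv2.GaussianBlur(i.astype(np.float32),(0,0),3); i=cv2.createCLAHE(3).apply(i.astype(np.uint8)).astype(np.float32); return np.hypot(cv2.Sobel(i,5,1,0),cv2.Sobel(i,5,0,1)).astype(np.float32)
A,B=ed(a),ed(b)
for n,(x0,y0,x1,y1) in dict(hub=(340,160,450,265),fseg=(390,225,525,325),lseg=(245,160,330,270),rseg=(400,110,520,200),screw_static=(455,325,500,365),rim_static=(140,300,640,470)).items():
    r=cv2.matchTemplate(B[y0-30:y1+30,x0-15:x1+15] ,A[y0:y1,x0:x1],cv2.TM_CCOEFF_NORMED)
    _,m,_,p=cv2.minMaxLoc(r);print(n,round(m,2),'dx,dy px5',p[0]-15+ (0 if x0>=15 else 0),p[1]-30)
"

```

```text
hub 0.79 dx,dy px5 0 7
fseg 0.85 dx,dy px5 0 7
lseg 0.63 dx,dy px5 0 6
rseg 0.71 dx,dy px5 -1 7
screw_static 0.85 dx,dy px5 1 1
rim_static 0.8 dx,dy px5 0 0
```

```bash
python3 -c "
from plant import robot
print(robot.hand_in())"
```

```text
the job is handed in; nothing more can be done
None
```

The grinding head is down between its drive pins and pressed home, and I handed the job in at about 11 s of the 51 s allowed.

- **Turning:** I pushed one segment's end face with the closed fingertips and turned the head about 23° counter-clockwise. The notches met the pins, the head dropped onto the collar and it could turn no further. Push force stayed at about 7 N or less.
- **Pressing:** I pressed on the hub until the tool stopped. It held at z = 76.6 mm while the force went from 22 to 25 N. The gripper had tilted about 3° by then, so the press also put about 11 N sideways on the hub.

**Last checks:**
- **Seating:** In both cameras all three pins lie in the notches and look flush with the plate.
- **Press travel:** Comparing pictures before and after the press gave about 3 to 3.5 mm of downward travel, where 4 mm was expected. It was nearly even all round. I put the difference down to image resolution, because the tool had stopped hard at more than twice the collar's slide force. I did not press a second time to confirm.
- **Surroundings:** The stones and tools in the final close-ups look where they were. I did not compare every bystander over the whole table. The arm is well clear.

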